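# Clamp a shingled panel and tuck a flashing strip under its lap

## Task

Crank the vise handle clockwise until the sliding jaw clamps the little shingled roof panel tight. Then pick up the flashing strip by its upstand, slide its thin edge under the lapped shingle, straight and fully home against the stop, without lifting the shingle, and press the strip down flat on the panel. Finish while still gripping the strip and pressing it down; leave the panel clamped and the glue bottle, pliers and loose lens blank where they are.

Things in the scene. Friction and masses are not known exactly. Their poses are not given: they have to be found in the camera images.
- vise: Grey bench vise fixed to the worktop. Origin on the worktop under the middle of the clamping place; its x points along the jaws (away from the robot at yaw 0), y from the sliding jaw to the fixed jaw, z up. Bed 124 x 240 x 12 mm, the panel lies on it. Fixed jaw face at y = +58 mm; jaws reach up to z = 37 mm
- jaw: The vise's sliding jaw with a springy black rubber face (gives 1 mm for 5 N), 112 mm along x, top at z = 37 mm. With the crank at 0 its face is at y = -64 mm of the vise; it moves toward +y by 8 mm for each radian of the crank. Its frame is that of the vise, shifted by the travel
- crank (a joint): Crank angle in rad, 0 = jaw fully open, grows to at most 2.1 as the crank turns clockwise seen from above, about an upright shaft. It stays where it is left (stiff, about 0.25 N m, some 5 N at the handle). The panel is met at about 1.5 rad (the gap between jaw, panel and fixed jaw then being used up); turned on from there the springy face is squeezed, and at about 1.9 rad, with some 8 N at the handle, the panel is held tight with 15 N or more
- crank_grip (a point): Point on the crank's upright round black handle (18 mm diameter, from 47 to 91 mm above the worktop), 70 mm above the worktop, 55 mm from the shaft's axis. The crank arm below the handle is at 37 to 49 mm
- crank_axis (a point): Point on the axis of the crank's shaft, 70 mm above the worktop; axes as the vise. Clockwise from above the handle goes from the far side of the shaft round its outer (-y) side toward the near side
- panel: Loose plywood roof panel 130 x 110 x 28 mm, 0.6 kg, lying between the jaws on the vise bed with its axes nearly those of the vise. Origin in its underside, z up: board from x = -70 to +60 mm, y = -55 to +55 mm, top at z = 28 mm (40 mm above the worktop). On its far end a stop batten (face at x = +40 mm, 7 mm high) carries the lapped shingle, with a cap strip on top up to z = 47 mm
- shingle (a joint): Lift angle in rad of the lapped wooden shingle, 104 x 36 x 5 mm: 0 = lying down, grows as its near free edge lifts; light (60 g), hinged along y at x = +54 mm of the panel, it falls back by its weight
- shingle_edge (a point): Middle of the lower corner of the shingle's near free edge: at x = +12 mm of the panel, 7 mm above the board when the shingle is down. The slot under it, 7 mm high and 28 mm deep, is open to the near side and the sides
- panel_stop (a point): Foot of the stop batten's face, middle of the panel, on the board's top; axes as the panel. The strip's thin edge comes home here
- flashing: Loose aluminium flashing strip, 0.12 kg, an L profile: flange 64 (x) x 80 (y) x 4 mm, upstand 8 mm thick and 38 mm high overall along the edge at -x (outer face x = -32 mm, middle x = -28 mm), thin free edge at +x. Origin in the underside of the flange, its centre; z up. Starts flat on the worktop right of the vise
- flashing_grip (a point): Middle of the upstand, 28 mm above the flange's underside; axes as the flashing. Grip it across its 8 mm (along x)
- edge_left (a point): Lower corner of the flashing's thin edge at +y (x = +32, y = +40 mm, z = 0 of the flashing)
- edge_right (a point): Lower corner of the flashing's thin edge at -y (x = +32, y = -40 mm, z = 0 of the flashing)
- glue_bottle: Bystander: white squeeze bottle with pointed red cap, 26 mm diameter, 84 mm high; origin under its middle
- pliers: Bystander: small pliers with ochre handles, 45 x 154 x 10 mm; origin under the middle
- lens_blank: Bystander: loose clear lens blank, 63 mm diameter, 9 mm thick, lying left of the vise; origin under its middle

How it is judged:
On the way, in this order (a step that is already met when the one before it is completed fails the run):
1. the vise is cranked shut and its jaw presses on the panel (contact force between jaw and panel above 10 N and value of joint crank above 1.4 rad), for 0.3 s.
2. the flashing's thin edge is tucked under the shingle along its whole length, the shingle lying down (x of edge_left in the frame of panel between 0.024 and 0.045 m and x of edge_right in the frame of panel between 0.024 and 0.045 m and y of edge_left in the frame of panel below 0.06 m and y of edge_right in the frame of panel above -0.06 m and z of flashing in the frame of panel above 0.025 m and z of each of edge_left, edge_right in the frame of panel below 0.033 m and value of joint shingle below 0.06 rad), for 0.2 s.
At the end, for the whole second after the job is handed in: The strip's thin edge is within 6 mm of the stop under the shingle, within the panel's width; the flange lies flat (1.5 mm, 3 degrees), pressed on the board with over 4 N by the fingers that still hold it; the shingle is down (0.06 rad) and the jaw still clamps the panel (over 6 N) (x of each of edge_left, edge_right in the frame of panel above 0.034 m and y of edge_left in the frame of panel below 0.055 m and y of edge_right in the frame of panel above -0.055 m and z of flashing in the frame of panel between 0.026 and 0.0295 m and angle between the z axis of flashing and the z axis of panel, either way round below 0.05 rad and contact force between flashing and panel_c0 above 4 N and contact force between the fingers and flashing above 3 N and value of joint shingle below 0.06 rad and contact force between jaw and panel above 6 N and z of panel in the frame of vise below 0.016 m and linear speed of flashing below 0.02 m/s); the arm keeps its last pose, push and grip.
It fails at once if the shingle is lifted (more than 0.12 rad, 5 mm at its edge) (value of joint shingle above 0.12 rad).
It fails at once if a bystander (glue bottle, pliers, lens blank) is moved more than 3 cm (distance of any of glue_bottle, pliers, lens_blank from where it was at the start of the episode above 0.03 m).
It also fails if it takes over 72 s, if anything falls off the work surface, if the arm or the gripper's body presses on something with over 40 N, if the wrist force passes 120 N, or if a joint passes its speed limit or range.

## Robot

A 6-joint arm with a two-finger parallel gripper is mounted at the origin on a cart in front of the work surface, level with it; the furniture and walls round the work are solid. World frame = base frame: x ahead of the robot, y to its left, z up, the work surface at z = 0. Lengths are in m, angles in rad, forces in N, time in s.
With the tool pointing down it reaches from about 0.3 to 0.775 m from the base axis. Payload 14.6 kg.
Tool frame: the origin (TCP) lies midway between the tips of the shut fingers; the grasp point (between the pads) lies 19 mm behind it (ctrl.grip_depth is the distance from the TCP to the grasp point, in m); z points along the fingers, x is the direction in which the jaws open and shut, and the axes are right-handed (so a half turn about z gives the same grasp; the last joint's range is limited). The gripper opens to 94 mm and grips with 3 to 60 N. Pads are 16 mm wide; open, the fingers measure 119 mm over their backs; the gripper's body (75 mm by 177 mm) begins 78 mm behind the grasp point.
Start: joints at [-1.177, 0.3, 1.521, -0, 1.321, -0.067], TCP at [0.245, -0.493, 0.181] pointing down, gripper open.
Joint ranges: [-3.03, 3.03], [-0.79, 2.21], [0.23, 2.52], [-1.04, 4.18], [0, 3.07], [-2.55, 2.55]. Speed limits (rad/s): [2.22, 2.22, 2.57, 3.14, 3.14, 3.14].

## Interface

Orientations are given as [roll, pitch, yaw] about the fixed x, y, z axes, in that order (R = Rz(yaw) Ry(pitch) Rx(roll)).
In Python, from station import ctrl gives the robot as it stands.
- The arm moves only by the tool play_rows, never from a script. Its argument "steps" is a list that holds one entry, the list of rows, each a list of 7 numbers: the shift along the tool's x, y, z in cm, then the turn, a rotation vector about the tool's x, y, z in rad, then the opening, from 0 (shut) to 1 (fully open). In form: [[[x, y, z, ax, ay, az, hand], ...]]. A call has 1 to 20 rows; each row is the pose to reach, as a shift and turn from the pose measured when the call began, along the tool's axes at that moment; what a row does not reach only later rows make up. A row lasts 1/12 s, in which the tool goes at most 41.7 mm and 7.16 degrees, less where a joint would pass 70% of its speed; a pose out of reach is approached as far as the arm can. A call with a gripper value outside its range is refused whole. The fingers move at their own pace and stop on an object; "force" is the grip in N (left out, the last holds). Time passes only in rows, so rows that repeat a pose let the fingers close. It gives the time, the measured TCP pose, the force and the opening at its end, in the units of the state.
- ctrl.get_obs(): the state, without advancing time (a new reading comes with each control period).
- ctrl.camera(name): name is "side" or "top" or "wrist"; returns a dict with "frame" (480x640x3 uint8, blue, green, red), "fovy" (degrees; the focal length in pixels is half the picture's height over the tangent of half this angle, whatever the lens; pixels are square), "cx", "cy" (the principal point, pixels), "world_to_cam" (4x4, takes a point from world to camera coordinates). Camera axes: x right, y up, looking along -z (the intrinsics and any distortion apply to the point x, -y, -z); pixel columns grow to the right and rows downward; lengths in m; the calibration is good to about 2 mm. A picture is of the moment at which its call begins. There is no depth.
- ctrl.hand_in(): hands the job in, once; it reports no verdict.
The state is a dict: "time_s": time; "qpos": joint angles; "joint_vel": joint speeds; "tau": joint torques, N m; "ee_pos": TCP position; "eef_rot": TCP orientation; "force": force on the tool from outside, world axes, zero at the start; "moment": the same for the moment, N m; "grip_width": finger opening in m.
Only numpy, scipy, OpenCV 4.12 (cv2) and the standard library are available. Lean on these libraries where they do the work, as an engineer would, in place of code of your own. Each camera call takes 0.05 s, during which the arm holds its last target. There are 200 camera calls.

## Working session

There is one attempt and no reset: what is moved stays moved. The work goes in short steps, Python scripts to look and compute and a tool call to move; the robot and the scene stay as the last step left them, time stands still between calls to the robot, and variables do not carry over. Pictures are saved under pics/ and viewed, about 8 in all and at most 12, crops included, and the job is handed in when it is done.

Besides the shell and the picture viewer there is one more tool, called after "Emit:" in YAML: its name, and indented under it one key for each argument. play_rows: Moves the arm, as the interface text tells. Its arguments: {"type":"object","properties":{"steps":{"type":"array"},"force":{"type":"number"}},"required":["steps"]}

```bash
ls; mkdir -p pics
cat > h.py <<'E'
import numpy as np, cv2
from station import ctrl
from scipy.spatial.transform import Rotation as R
def shot(n,f=None):
    c=ctrl.camera(n)
    if f: cv2.imwrite('pics/'+f,c['frame'])
    return c
def foc(c): return 240/np.tan(np.radians(c['fovy'])/2)
def ray(c,u,v):
    M=np.array(c['world_to_cam']);f=foc(c)
    d=np.array([(u-c['cx'])/f,-(v-c['cy'])/f,-1.]);Rm=M[:3,:3]
    return -Rm.T@M[:3,3],Rm.T@d
def onz(c,u,v,z):
    o,d=ray(c,u,v);return o+d*(z-o[2])/d[2]
def proj(c,p):
    M=np.array(c['world_to_cam']);f=foc(c)
    q=M[:3,:3]@np.array(p)+M[:3,3];return c['cx']+f*q[0]/-q[2],c['cy']-f*q[1]/-q[2]
E
python3 - <<'E'
from h import *
print(ctrl.get_obs(),ctrl.grip_depth)
for n in ['top','side']:
    c=shot(n,n+'0.png');print(n,{k:v for k,v in c.items() if k!='frame'})
E
```

```text
pics
{'time_s': 0.0, 'qpos': array([-1.17660342e+00,  3.00486479e-01,  1.52157229e+00, -2.07394846e-05,
        1.32070603e+00, -6.66519173e-02]), 'joint_vel': array([ 0.00033197,  0.00097448, -0.00077155,  0.0019402 , -0.00051335,
       -0.00229066]), 'tau': array([-1.58971841e-03, -5.31820536e+01, -3.52741778e+01,  7.07572815e-02,
        2.44566542e-02, -1.04012508e-04]), 'ee_pos': array([ 0.24444261, -0.49237076,  0.18078163]), 'eef_rot': array([-3.14153463e+00,  1.17088322e-03, -1.10994632e+00]), 'force': array([-0.41900426,  0.31550516,  1.04857962]), 'moment': array([ 0.00857429,  0.03037034, -0.00711237]), 'grip_width': 0.09393858250781402} 0.0188
top {'fovy': 45.75554138966329, 'cx': 321.59595343469726, 'cy': 236.9068105224495, 'world_to_cam': array([[-0.01063177, -0.99979647, -0.01714619, -0.00644682],
       [ 0.98666924, -0.01327379,  0.16219623, -0.57517371],
       [-0.16239081, -0.01519319,  0.98660954, -1.37872807],
       [ 0.        ,  0.        ,  0.        ,  1.        ]])}
side {'fovy': 44.60450877102429, 'cx': 321.43606977652695, 'cy': 241.74195401538861, 'world_to_cam': array([[ 0.92229312, -0.38576851, -0.02362309, -0.53084196],
       [ 0.17543268,  0.36339401,  0.91496895, -0.16510811],
       [-0.34438172, -0.84801383,  0.4028322 , -1.44944642],
       [ 0.        ,  0.        ,  0.        ,  1.        ]])}
```

View pics/top0.png

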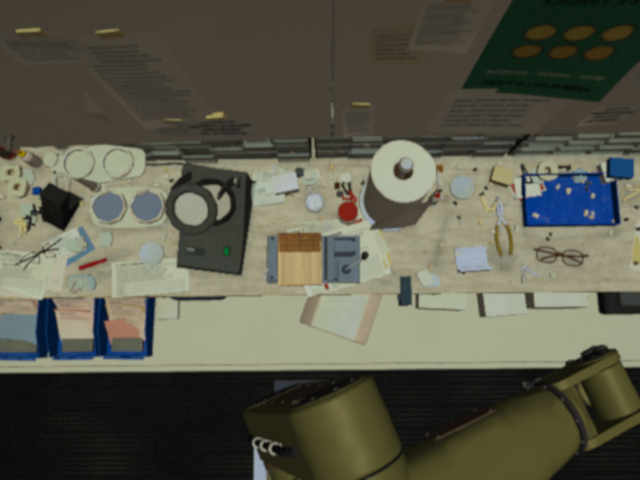

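View pics/side0.png

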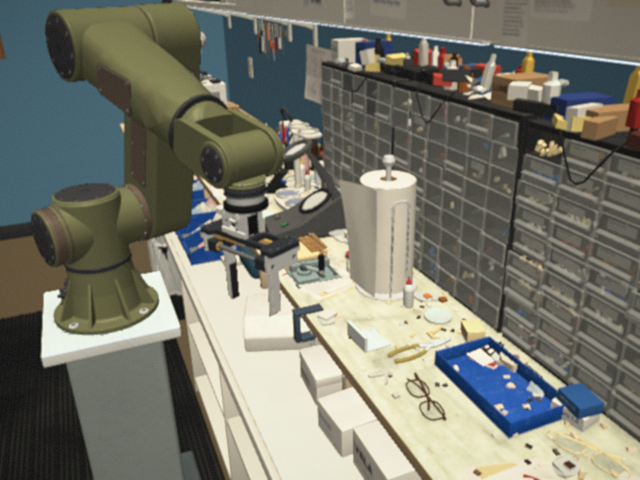

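The top view shows the vise at about (313,258), its crank on the right at (347,268), the flashing at (473,258) and the pliers at (503,235). The tall paper roll is at (402,185). In the side view the flashing is at (368,337) and the glue bottle at (408,293). I'll enlarge both areas.

Run:
```python
from h import *
c=shot('top');s=shot('side')
f=c['frame']
a=cv2.resize(f[225:295,255:395],None,fx=5.7,fy=5.7,interpolation=cv2.INTER_CUBIC)[:,:798]
b=cv2.resize(f[240:280,445:505],None,fx=5,fy=5,interpolation=cv2.INTER_CUBIC)
d=cv2.resize(s['frame'][225:360,275:395],None,fx=1.48,fy=1.48,interpolation=cv2.INTER_CUBIC)
o=np.zeros((600,800,3),np.uint8);o[:a.shape[0],:a.shape[1]]=a;o[400:600,:300]=b;o[400:400+d.shape[0],320:320+d.shape[1]]=d[:200]
cv2.imwrite('pics/crop.png',o)
for n,u,v,z in [('vise',313,258,.04),('handle',347,268,.09),('flash',473,258,0),('roll top',403,165,.3),('pl',503,235,0),('lens',151,253,0),('edge',313,295,0)]: print(n,onz(c,u,v,z).round(3))
print(onz(s,408,305,0),onz(s,368,345,0))
```

```text
vise [0.523 0.009 0.04 ]
handle [ 0.491 -0.074  0.09 ]
flash [ 0.523 -0.4    0.   ]
roll top [ 0.684 -0.189  0.3  ]
pl [ 0.581 -0.48   0.   ]
lens [0.546 0.43  0.   ]
edge [0.433 0.011 0.   ]
[ 0.67977564 -0.2992012   0.        ] [ 0.51295185 -0.41291668  0.        ]
```

View pics/crop.png

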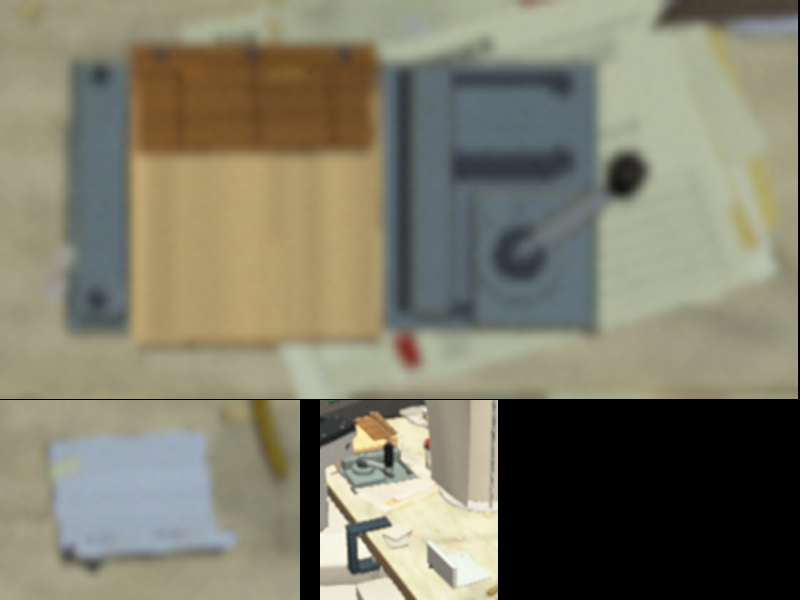

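The enlargement shows the handle top at about full-frame pixel (365.2,255.5) and the shaft at (346.2,269.7). The flashing's upstand is on its near side.

Run:
```python
from h import *
c=shot('top');s=shot('side');f=c['frame']
P=lambda x,y,z:onz(c,255+x/5.7,225+y/5.7,z)
h=P(628,174,.091);a=P(520,255,.055);print('handle',h,'axis',a,np.hypot(*(h-a)[:2]),np.arctan2(-(h-a)[1],(h-a)[0]))
for n,x,y,z in [('panel NL',132,342,.04),('NR',380,342,.04),('jawface fixed',128,200,.037),('bed R near',595,328,.012),('bed R far',597,65,.012),('left near',70,328,.037),('shingleL',132,152,.052),('shingleR',376,152,.052)]: print(n,P(x,y,z).round(4))
Q=lambda x,y,z:onz(c,445+x/5,240+y/5,z)
for n,x,y,z in [('fl far L',52,37,.004),('far R',207,32,.004),('upL',62,148,.038),('upR',235,140,.038)]: print(n,Q(x,y,z).round(4))
hb=proj(s,h); print('handle in side',hb)
k=(s['frame'].max(2)<45);ys,xs=np.nonzero(k[270:305,325:345]);print('dark side px',xs.mean()+325,ys.min()+270,ys.max()+270)
o=ctrl.get_obs();Rt=R.from_euler('xyz',o['eef_rot']).as_matrix();p=o['ee_pos'];print(p,o['eef_rot'],o['force'])
```

```text
handle [ 0.5208772  -0.11867087  0.091     ] axis [ 0.49083677 -0.07338587  0.055     ] 0.05434296875840605 0.9850837056003402
panel NL [0.4564 0.0961 0.04  ]
NR [ 0.4551 -0.0121  0.04  ]
jawface fixed [0.5192 0.0982 0.037 ]
bed R near [ 0.4624 -0.1073  0.012 ]
bed R far [ 0.5808 -0.1107  0.012 ]
left near [0.4631 0.1236 0.037 ]
shingleL [0.5384 0.0951 0.052 ]
shingleR [ 0.537  -0.0115  0.052 ]
fl far L [ 0.5502 -0.3556  0.004 ]
far R [ 0.5518 -0.4349  0.004 ]
upL [ 0.4895 -0.3503  0.038 ]
upR [ 0.4925 -0.4362  0.038 ]
handle in side (np.float64(318.7642887427625), np.float64(254.9195145761951))<stdin>:9: RuntimeWarning: Mean of empty slice.
  ret = ret.dtype.type(ret / rcount)
Traceback (most recent call last):
ValueError: zero-size array to reduction operation minimum which has no identity
```

```bash
cat >> h.py <<'E'
def to(p,yaw):
    "tool-frame shift (cm) and turn that bring the TCP to p, pointing down with this yaw"
    o=ctrl.get_obs();R0=R.from_euler('xyz',o['eef_rot'])
    return (R0.inv().apply(np.array(p)-o['ee_pos'])*100).round(2), (R0.inv()*R.from_euler('xyz',[np.pi,0,yaw])).as_rotvec().round(3)
E
python3 - <<'E'
from h import *
print(to([.521,-.119,.13],.586),to([.521,-.119,.06],.586))
E
```

```text
(array([-21.16, -41.38,   5.13]), array([-0.   ,  0.   , -1.696])) (array([-21.16, -41.38,  12.13]), array([-0.   ,  0.   , -1.696]))
```

Emit:
play_rows:
  steps:
    - [[-5, -10, 2, 0, 0, -0.4, 1], [-10, -20, 3, 0, 0, -0.8, 1], [-16, -30, 4, 0, 0, -1.2, 1], [-21.2, -41.4, 5, 0, 0, -1.696, 1], [-21.2, -41.4, 5, 0, 0, -1.696, 1], [-21.2, -41.4, 5, 0, 0, -1.696, 1], [-21.2, -41.4, 5, 0, 0, -1.696, 1], [-21.2, -41.4, 5, 0, 0, -1.696, 1], [-21.2, -41.4, 5, 0, 0, -1.696, 1], [-21.2, -41.4, 5, 0, 0, -1.696, 1], [-21.2, -41.4, 5, 0, 0, -1.696, 1], [-21.2, -41.4, 5, 0, 0, -1.696, 1], [-21.2, -41.4, 5, 0, 0, -1.696, 1], [-21.2, -41.4, 5, 0, 0, -1.696, 1], [-21.2, -41.4, 5, 0, 0, -1.696, 1], [-21.2, -41.4, 5, 0, 0, -1.696, 1], [-21.2, -41.4, 5, 0, 0, -1.696, 1], [-21.2, -41.4, 5, 0, 0, -1.696, 1]]

```text
time_s: 1.8
ee_pos: [0.521, -0.1188, 0.1313]
eef_rot: [-3.141, -0.0, 0.584]
force: [0.6, 0.5, 0.0]
grip_width: 0.0937
```

Run:
```python
from h import *
c=shot('wrist','w1.png');print(c['fovy'],c['cx'],c['cy'])
for p in [[.521,-.119,.091],[.491,-.0735,.049]]: print(proj(c,p))
print(to([.521,-.119,.06],.586),ctrl.get_obs()['eef_rot'])
```

```text
59.805239761195864 315.48416151238104 239.33708238722497
(np.float64(313.33984873784857), np.float64(255.13338742187173))
(np.float64(313.43640641603787), np.float64(159.03872368138246))
(array([-0.02,  0.02,  7.13]), array([-0.   , -0.   , -0.002])) [-3.14126016e+00 -1.40437846e-04  5.84142167e-01]
```

View pics/w1.png

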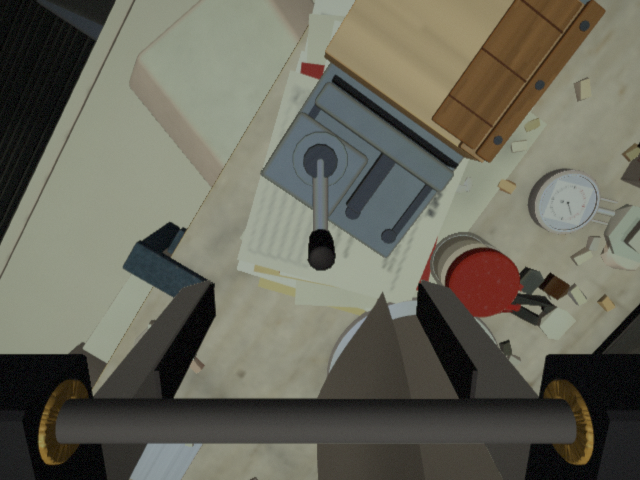

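The wrist view shows the handle at (321,256) between the open fingers, about 4 mm to the tool's +x of my estimate, with the shaft at (321,159). The way down is clear.

Emit:
play_rows:
  steps:
    - [[0.4, 0, 2.5, 0, 0, 0, 1], [0.4, 0, 5, 0, 0, 0, 1], [0.4, 0, 7.1, 0, 0, 0, 0.6], [0.4, 0, 7.1, 0, 0, 0, 0.3], [0.4, 0, 7.1, 0, 0, 0, 0.1], [0.4, 0, 7.1, 0, 0, 0, 0.05], [0.4, 0, 7.1, 0, 0, 0, 0.05], [0.4, 0, 7.1, 0, 0, 0, 0.05]]
  force: 25

```text
time_s: 2.52
ee_pos: [0.525, -0.1167, 0.0616]
eef_rot: [3.14, -0.001, 0.584]
force: [0.2, 0.3, -0.4]
grip_width: 0.0574
```

Run:
```python
from h import *
o=ctrl.get_obs();print(o['grip_width'],o['force'],o['ee_pos'],o['eef_rot'])
h=o['ee_pos'];yaw=o['eef_rot'][2]
# axis lies on tool -y or +y? use measured axis; phi from geometry
a0=np.array([.4935,-.0715]);d=h[:2]-a0;print(np.hypot(*d),np.arctan2(-d[1],d[0]))
phi=np.arctan2(-d[1],d[0]);a=h[:2]-.055*np.array([np.cos(phi),-np.sin(phi)]);print(a)
for t in np.arange(.1,2.05,.1):
    p=np.r_[a+.055*np.array([np.cos(phi+t),-np.sin(phi+t)]),h[2]]
    x,r=to(p,yaw-t);print(round(t,2),x,r[2])
```

```text
0.05744225796381741 [ 0.16854256  0.26871957 -0.36790154] [ 0.5249588  -0.11674357  0.06162341] [ 3.14032048e+00 -1.46904928e-03  5.83908415e-01]
0.055105682286238196 0.9632176519334192
[ 0.49356033 -0.07158677]
0.1 [-0.55 -0.01 -0.  ] 0.1
0.2 [-1.09 -0.08 -0.  ] 0.2
0.3 [-1.63 -0.21 -0.  ] 0.3
0.4 [-2.15 -0.38 -0.  ] 0.4
0.5 [-2.65 -0.61 -0.  ] 0.5
0.6 [-3.13 -0.89 -0.01] 0.6
0.7 [-3.57 -1.21 -0.01] 0.7
0.8 [-3.98 -1.57 -0.01] 0.8
0.9 [-4.36 -1.98 -0.01] 0.9
1.0 [-4.69 -2.42 -0.01] 1.0
1.1 [-4.97 -2.89 -0.01] 1.1
1.2 [-5.21 -3.38 -0.01] 1.2
1.3 [-5.39 -3.9  -0.01] 1.3
1.4 [-5.53 -4.44 -0.01] 1.4
1.5 [-5.61 -4.98 -0.01] 1.5
1.6 [-5.63 -5.53 -0.02] 1.6
1.7 [-5.6  -6.08 -0.02] 1.7
1.8 [-5.51 -6.62 -0.02] 1.8
1.9 [-5.38 -7.15 -0.02] 1.9
2.0 [-5.18 -7.67 -0.02] 2.0
```

Emit:
play_rows:
  steps:
    - [[0, 0, 0, 0, 0, 0, 0.05], [0, 0, 0, 0, 0, 0, 0.05], [0, 0, 0, 0, 0, 0, 0.05], [0, 0, 0, 0, 0, 0, 0.05], [0, 0, 0, 0, 0, 0, 0.05], [0, 0, 0, 0, 0, 0, 0.05], [0, 0, 0, 0, 0, 0, 0.05], [0, 0, 0, 0, 0, 0, 0.05]]

```text
time_s: 3.18
ee_pos: [0.5247, -0.1169, 0.0616]
eef_rot: [3.141, -0.001, 0.584]
force: [-2.6, -2.1, 1.1]
grip_width: 0.0165
```

Emit:
play_rows:
  steps:
    - [[-0.55, -0.01, 0, 0, 0, 0.1, 0.05], [-1.09, -0.08, 0, 0, 0, 0.2, 0.05], [-1.63, -0.21, 0, 0, 0, 0.3, 0.05], [-2.15, -0.38, 0, 0, 0, 0.4, 0.05], [-2.65, -0.61, 0, 0, 0, 0.5, 0.05], [-3.13, -0.89, 0, 0, 0, 0.6, 0.05], [-3.57, -1.21, 0, 0, 0, 0.7, 0.05], [-3.98, -1.57, 0, 0, 0, 0.8, 0.05], [-4.36, -1.98, 0, 0, 0, 0.9, 0.05], [-4.69, -2.42, 0, 0, 0, 1.0, 0.05], [-4.97, -2.89, 0, 0, 0, 1.1, 0.05], [-5.21, -3.38, 0, 0, 0, 1.2, 0.05], [-5.39, -3.9, 0, 0, 0, 1.3, 0.05], [-5.39, -3.9, 0, 0, 0, 1.3, 0.05], [-5.39, -3.9, 0, 0, 0, 1.3, 0.05]]

```text
time_s: 4.43
ee_pos: [0.4588, -0.1129, 0.0616]
eef_rot: [-3.139, -0.001, -0.717]
force: [3.7, 8.1, -1.3]
grip_width: 0.0167
```

Run:
```python
from h import *
o=ctrl.get_obs();print(o['force'],o['grip_width'])
a=np.array([.49356,-.07159]);d=o['ee_pos'][:2]-a;phi0=.9632
print(np.hypot(*d),np.arctan2(-d[1],d[0])-phi0,.584-o['eef_rot'][2])
for t in [1.4,1.5,1.6,1.7,1.8,1.9,1.95,2.0,2.05,2.1]:
    p=np.r_[a+.055*np.array([np.cos(phi0+t),-np.sin(phi0+t)]),.0616]
    x,r=to(p,.584-t);print(t,x,r[2])
```

```text
[ 3.73869238  8.14604972 -1.27594402] 0.016666228582283258
0.05401579867264644 1.306627668517351 1.3009485848821605
1.4 [-0.51  0.08  0.  ] 0.099
1.5 [-1.06  0.01  0.  ] 0.199
1.6 [-1.59 -0.11 -0.  ] 0.299
1.7 [-2.11 -0.28 -0.  ] 0.399
1.8 [-2.61 -0.51 -0.  ] 0.499
1.9 [-3.09 -0.79 -0.  ] 0.599
1.95 [-3.32 -0.94 -0.  ] 0.649
2.0 [-3.54 -1.11 -0.  ] 0.699
2.05 [-3.75 -1.29  0.  ] 0.749
2.1 [-3.95 -1.47  0.  ] 0.799
```

Emit:
play_rows:
  steps:
    - [[-0.53, -0.0, 0, 0, 0, 0.1, 0.05], [-1.06, -0.08, 0, 0, 0, 0.2, 0.05], [-1.59, -0.2, 0, 0, 0, 0.3, 0.05], [-2.11, -0.37, 0, 0, 0, 0.4, 0.05], [-2.61, -0.58, 0, 0, 0, 0.5, 0.05], [-3.09, -0.86, 0, 0, 0, 0.6, 0.05], [-3.32, -1.02, 0, 0, 0, 0.65, 0.05], [-3.54, -1.18, 0, 0, 0, 0.7, 0.05], [-3.54, -1.18, 0, 0, 0, 0.7, 0.05], [-3.54, -1.18, 0, 0, 0, 0.7, 0.05]]

```text
time_s: 5.27
ee_pos: [0.4426, -0.0862, 0.0624]
eef_rot: [-3.133, -0.011, -1.417]
force: [12.6, -48.6, -15.5]
grip_width: 0.024
```

Run:
```python
from h import *
o=ctrl.get_obs();print(o['force'],o['grip_width'])
a=np.array([.49356,-.07159]);d=o['ee_pos'][:2]-a;phi0=.9632
ph=np.arctan2(-d[1],d[0]);t=np.array([-np.sin(ph),-np.cos(ph)])
print(np.hypot(*d),ph-phi0,'tangential',o['force'][:2]@t,.584-o['eef_rot'][2])
```

```text
[ 12.62106655 -48.60701594 -15.51249915] 0.023971946421344936
0.05305766915186089 1.8995431344424571 tangential -50.20340621516207 2.0006636827138524
```

Emit:
play_rows:
  steps:
    - [[0.5, 0.05, 0, 0, 0, -0.08, 0.05], [0.5, 0.05, 0, 0, 0, -0.08, 0.05], [0.5, 0.05, 0, 0, 0, -0.08, 0.05], [0.5, 0.05, 0, 0, 0, -0.08, 0.05]]

```text
time_s: 5.6
ee_pos: [0.4437, -0.0921, 0.0627]
eef_rot: [-3.132, -0.013, -1.337]
force: [3.8, -7.9, -3.7]
grip_width: 0.0162
```

Run:
```python
from h import *
o=ctrl.get_obs();print(o['force'],o['grip_width'],o['ee_pos'])
a=np.array([.49356,-.07159]);d=o['ee_pos'][:2]-a;phi0=.9632
ph=np.arctan2(-d[1],d[0]);t=np.array([-np.sin(ph),-np.cos(ph)])
print(np.hypot(*d),ph-phi0,'tangential',o['force'][:2]@t,.584-o['eef_rot'][2])
w=shot('wrist');c=shot('top');s=shot('side')
f=np.hstack([w['frame'][::2,::2]]);g=cv2.resize(c['frame'][210:310,260:393],(400,300),interpolation=cv2.INTER_CUBIC)
k=cv2.resize(s['frame'][200:350,230:430],(400,300),interpolation=cv2.INTER_CUBIC)
o=np.zeros((600,800,3),np.uint8);o[:300,:400]=g;o[:300,400:]=k;o[300:540,:320]=f;cv2.imwrite('pics/c2.png',o)
```

```text
[ 3.7502668  -7.92646752 -3.69661966] 0.01620290271294648 [ 0.4437112  -0.09211135  0.06268687]
0.05390758968158103 1.78786503410292 tangential -8.757308513075802 1.9209958569305923
```

View pics/c2.png

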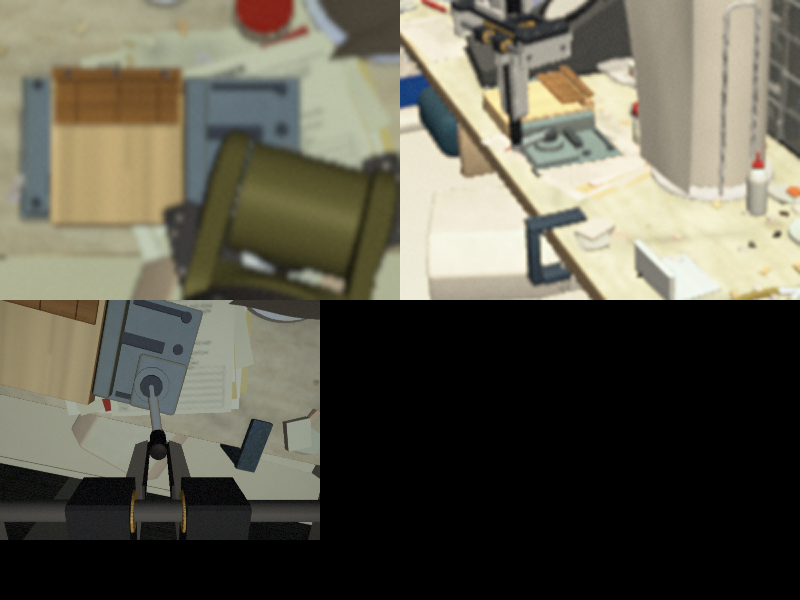

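The side view shows the jaw against the panel, and the wrist view shows the handle still in the fingers. The 50 N push fits the crank's end stop near 2.1 rad. Next I release and go to the flashing.

Run:
```python
from h import *
o=ctrl.get_obs();p=o['ee_pos']
print(to([p[0],p[1],.16],-1.337),to([.491,-.393,.12],0))
```

```text
(array([ 0.13, -0.09, -9.73]), array([-0.009, -0.013,  0.   ])) (array([30.45,  2.33, -5.35]), array([ 1.000e-03, -1.700e-02, -1.337e+00]))
```

Emit:
play_rows:
  steps:
    - [[0, 0, 0, 0, 0, 0, 0.45], [0, 0, 0, 0, 0, 0, 0.45], [0, 0, 0, 0, 0, 0, 0.45], [0, 0, 0, 0, 0, 0, 0.45], [0, 0, 0, 0, 0, 0, 0.45], [0.1, -0.1, -4, 0, 0, 0, 0.45], [0.1, -0.1, -8, 0, 0, 0, 0.45], [0.1, -0.1, -9.7, -0.01, -0.01, 0, 0.45], [4, 0.3, -9, 0, -0.01, -0.12, 0.45], [8, 0.6, -8, 0, -0.01, -0.24, 0.45], [12, 1, -7, 0, -0.02, -0.36, 0.45], [16, 1.3, -6, 0, -0.02, -0.48, 0.45], [20, 1.6, -5.4, 0, -0.02, -0.6, 0.45], [24, 1.9, -5.4, 0, -0.02, -0.72, 0.45], [28, 2.2, -5.4, 0, -0.02, -0.84, 0.45], [30.5, 2.3, -5.4, 0, -0.02, -0.96, 0.45], [30.5, 2.3, -5.4, 0, -0.02, -1.08, 0.45], [30.5, 2.3, -5.4, 0, -0.02, -1.2, 0.45], [30.5, 2.3, -5.4, 0, -0.02, -1.337, 0.45], [30.5, 2.3, -5.4, 0, -0.02, -1.337, 0.45]]

```text
time_s: 7.42
ee_pos: [0.4913, -0.3935, 0.1201]
eef_rot: [-3.14, 0.003, 0.006]
force: [-0.0, -0.2, 1.1]
grip_width: 0.042
```

Run:
```python
from h import *
c=shot('top');w=shot('wrist')
g=cv2.resize(c['frame'][225:295,255:395],(800,400),interpolation=cv2.INTER_CUBIC)[:,:560]
o=np.zeros((600,800,3),np.uint8);o[:600,:800]=cv2.resize(w['frame'],(800,600));cv2.imwrite('pics/w3.png',o)
cv2.imwrite('pics/t3.png',g)
np.save('w3.npy',w,allow_pickle=True)
print(ctrl.get_obs()['eef_rot'])
for p in [[.551,-.356,.004],[.551,-.435,.004],[.489,-.352,.038],[.491,-.436,.038]]:print(np.round(np.array(proj(w,p))*1.25))
```

```text
[-3.14053615e+00  2.60781839e-03 -3.10148472e-03]
[490. 224.]
[484. 345.]
[388. 224.]
[392. 367.]
```

View pics/w3.png

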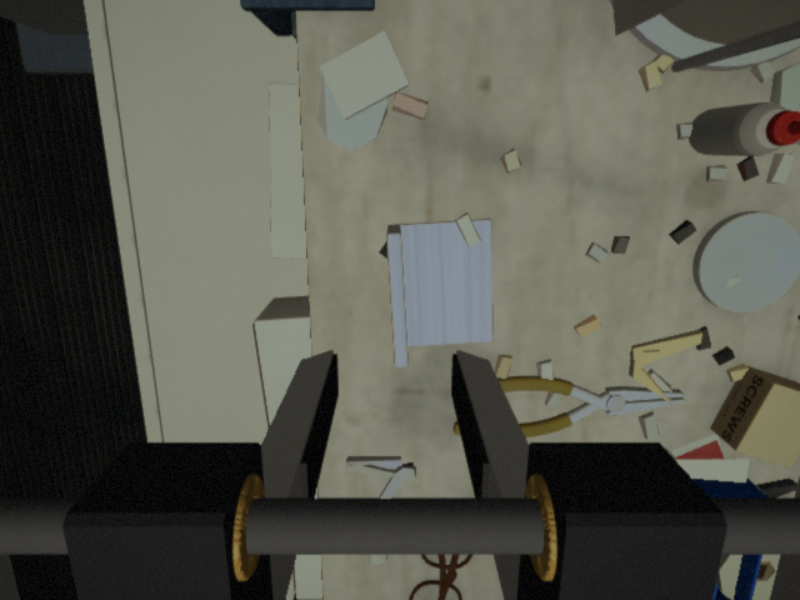

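View pics/t3.png

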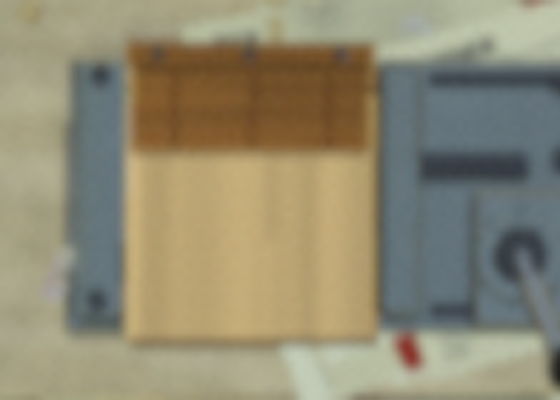

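The crop shows the jaw hard against the panel with the rubber no longer visible, and the crank turned right round. The wrist view shows the flashing's far edge from (491,220) to (493,341) and its upstand top from (394,233) to (401,366). The bystanders have not moved.

Run:
```python
from h import *
w=np.load('w3.npy',allow_pickle=True).item()
Q=lambda u,v,z:onz(w,u/1.25,v/1.25,z)
fl,fr=Q(491.5,220,.004),Q(493,341,.004);ul,ur=Q(394,233.5,.038),Q(401.5,366,.038)
print(fl,fr,ul,ur);d=fl-fr;e=ul-ur
print('yaw',np.arctan2(-d[0],d[1]),np.arctan2(-e[0],e[1]),np.hypot(*d[:2]),np.hypot(*e[:2]))
yaw=(np.arctan2(-d[0],d[1])+np.arctan2(-e[0],e[1]))/2
m=(ul+ur)/2;print(m)
f=(fl+fr)/2; print('grip from far edge',f-.060*np.array([np.cos(yaw),np.sin(yaw),0]))
print(to([m[0],m[1],.010],yaw))
```

```text
[ 0.55172981 -0.35384296  0.004     ] [ 0.55664522 -0.43239747  0.004     ] [ 0.49227111 -0.35697063  0.038     ] [ 0.4966523  -0.43550093  0.038     ]
yaw 0.06249172540908877 0.055732062612342606 0.07870814244877547 0.07865242606436613
[ 0.49446171 -0.39623578  0.038     ]
grip from far edge [ 0.49429231 -0.39666487  0.004     ]
(array([ 0.34,  0.3 , 11.04]), array([-0.001,  0.003, -0.062]))
```

Emit:
play_rows:
  steps:
    - [[0.3, 0.3, 4, 0, 0, -0.06, 0.45], [0.3, 0.3, 8, 0, 0, -0.06, 0.45], [0.3, 0.3, 11, 0, 0, -0.06, 0.4], [0.3, 0.3, 11, 0, 0, -0.06, 0.3], [0.3, 0.3, 11, 0, 0, -0.06, 0.2], [0.3, 0.3, 11, 0, 0, -0.06, 0.1], [0.3, 0.3, 11, 0, 0, -0.06, 0.0], [0.3, 0.3, 11, 0, 0, -0.06, 0.0], [0.3, 0.3, 11, 0, 0, -0.06, 0.0], [0.3, 0.3, 11, 0, 0, -0.06, 0.0], [0.3, 0.3, 11, 0, 0, -0.06, 0.0], [0.3, 0.3, 11, 0, 0, -0.06, 0.0], [0.3, 0.3, 11, 0, 0, -0.06, 0.0], [0.3, 0.3, 11, 0, 0, -0.06, 0.0]]
  force: 40

```text
time_s: 8.68
ee_pos: [0.4949, -0.3969, 0.0125]
eef_rot: [3.141, 0.0, 0.057]
force: [-0.9, 0.3, 7.7]
grip_width: 0.0062
```

Run:
```python
from h import *
print(to([.495,-.397,.06],.057),to([.45,-.30,.14],.03),to([.45,.0425,.14],-.012))
```

```text
(array([ 0.01,  0.01, -4.75]), array([ 0.001,  0.   , -0.   ])) (array([ -3.94,  -9.92, -12.76]), array([0.001, 0.   , 0.027])) (array([ -2.  , -44.11, -12.8 ]), array([0.001, 0.   , 0.069]))
```

Emit:
play_rows:
  steps:
    - [[0, 0, -1, 0, 0, 0, 0], [0, 0, -2, 0, 0, 0, 0], [0, 0, -2, 0, 0, 0, 0], [0, 0, -2, 0, 0, 0, 0]]

```text
time_s: 9.02
ee_pos: [0.4954, -0.3973, 0.0338]
eef_rot: [3.139, -0.001, 0.057]
force: [-0.1, -0.3, -2.3]
grip_width: 0.0055
```

Run:
```python
from h import *
o=ctrl.get_obs();print(o['force'],o['moment'],o['grip_width'],o['ee_pos'])
print(to([.45,-.32,.14],.057),to([.45,.0425,.14],-.012))
```

```text
[-0.09230384 -0.34165698 -2.29678465] [ 0.01887114 -0.03667884  0.00402161] 0.005512267324051196 [ 0.49535053 -0.39725978  0.03377637]
(array([ -4.08,  -7.94, -10.65]), array([ 0.002, -0.001, -0.   ])) (array([ -2.03, -44.14, -10.73]), array([ 0.002, -0.001,  0.069]))
```

Emit:
play_rows:
  steps:
    - [[-1, -1, -4, 0, 0, 0, 0], [-2.5, -4, -8, 0, 0, 0, 0], [-4, -8, -10.7, 0, 0, 0, 0], [-3.8, -12, -10.7, 0, 0, 0.01, 0], [-3.6, -16, -10.7, 0, 0, 0.02, 0], [-3.4, -20, -10.7, 0, 0, 0.03, 0], [-3.2, -24, -10.7, 0, 0, 0.04, 0], [-3, -28, -10.7, 0, 0, 0.05, 0], [-2.8, -32, -10.7, 0, 0, 0.06, 0], [-2.6, -36, -10.7, 0, 0, 0.065, 0], [-2.3, -40, -10.7, 0, 0, 0.069, 0], [-2, -44.1, -10.7, 0, 0, 0.069, 0], [-2, -44.1, -10.7, 0, 0, 0.069, 0], [-2, -44.1, -10.7, 0, 0, 0.069, 0], [-2, -44.1, -10.7, 0, 0, 0.069, 0], [-2, -44.1, -10.7, 0, 0, 0.069, 0]]

```text
time_s: 10.35
ee_pos: [0.4503, 0.0411, 0.1395]
eef_rot: [3.139, -0.001, -0.014]
force: [0.7, -0.4, -1.1]
grip_width: 0.0054
```

Run:
```python
from h import *
w=shot('wrist');np.save('w4.npy',w,allow_pickle=True);s=shot('side');np.save('s4.npy',s,allow_pickle=True)
o=np.zeros((600,800,3),np.uint8);o[:480,:640]=w['frame']
g=cv2.resize(s['frame'][190:290,245:345],(300,300),interpolation=cv2.INTER_CUBIC);o[300:,500:]=g
cv2.imwrite('pics/w4.png',o);print(ctrl.get_obs()['ee_pos'],ctrl.get_obs()['eef_rot'])
```

```text
[0.45036832 0.04095579 0.13956538] [ 3.13916097e+00 -1.05722250e-03 -1.44960529e-02]
```

View pics/w4.png

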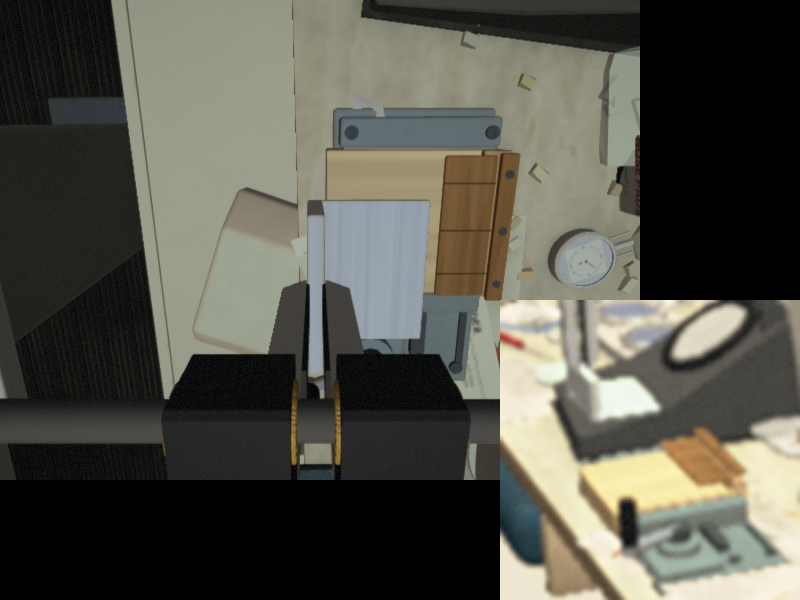

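The wrist view shows the strip held square: thin edge from (429,201) to (420,339), shingle near edge from (446,156) to (435,295), board near-left corner at (327,149). The side inset shows the panel clear with the strip above it.

Run:
```python
from h import *
w=np.load('w4.npy',allow_pickle=True).item()
o=ctrl.get_obs();zt=o['ee_pos'][2]-.0125+.004
P=lambda u,v,z:onz(w,u,v,z)
def ln(n,a,b):
    d=a-b;print(n,a.round(4),b.round(4),'yaw',np.arctan2(-d[0],d[1]).round(4),np.hypot(*d[:2]).round(4))
ln('flange',P(429.5,200.5,zt),P(420.5,339,zt))
ln('upst',P(316,201,zt+.034),P(316,340,zt+.034))
ln('shingle',P(446,156,.052),P(435.5,295,.052))
ln('cap',P(502,152,.059),P(486,298,.059))
ln('cap far',P(519,153,.059),P(500.5,300,.059))
print('board corner',P(327,149,.04), 'board left far',P(484,150,.04))
s=np.load('s4.npy',allow_pickle=True).item()
for p in [[.538,.095,.052],[.538,-.0115,.052]]:print(proj(w,p))
```

```text
flange [0.5108 0.0807 0.1311] [0.5105 0.0011 0.1311] yaw -0.0033 0.0795
upst [0.4524 0.0877 0.1651] [0.4515 0.0207 0.1651] yaw -0.014 0.067
shingle [0.5421 0.0963 0.052 ] [ 0.5416 -0.0069  0.052 ] yaw -0.0051 0.1031
cap [0.5771 0.099  0.059 ] [ 0.5768 -0.0067  0.059 ] yaw -0.003 0.1057
cap far [0.5886 0.0981 0.059 ] [ 0.5877 -0.0085  0.059 ] yaw -0.0083 0.1066
board corner [0.46082106 0.10135696 0.04      ] board left far [0.5725339  0.09904009 0.04      ]
(np.float64(439.9284480262752), np.float64(157.95818533075442))
(np.float64(430.4045912926353), np.float64(300.73924976480765))
```

Run:
```python
from h import *
print(to([.4645,.0445,.058],-.0145),to([.4645,.0445,.0515],-.0145),ctrl.get_obs()['force'])
```

```text
(array([ 1.4 , -0.39,  8.16]), array([ 0.002, -0.001,  0.   ])) (array([ 1.4 , -0.4 ,  8.81]), array([ 0.002, -0.001,  0.   ])) [ 0.01924179  0.35607313 -0.66883112]
```

Emit:
play_rows:
  steps:
    - [[1.4, -0.4, 2, 0, 0, 0, 0], [1.4, -0.4, 4, 0, 0, 0, 0], [1.4, -0.4, 6, 0, 0, 0, 0], [1.4, -0.4, 7.5, 0, 0, 0, 0], [1.4, -0.4, 8.2, 0, 0, 0, 0], [1.4, -0.4, 8.2, 0, 0, 0, 0], [1.4, -0.4, 8.2, 0, 0, 0, 0]]

```text
time_s: 11.03
ee_pos: [0.4648, 0.044, 0.058]
eef_rot: [3.139, -0.001, -0.015]
force: [0.6, -0.3, -0.6]
grip_width: 0.0058
```

Emit:
play_rows:
  steps:
    - [[0, 0, 0.2, 0, 0, 0, 0], [0, 0, 0.4, 0, 0, 0, 0], [0, 0, 0.5, 0, 0, 0, 0], [0, 0, 0.6, 0, 0, 0, 0], [0, 0, 0.6, 0, 0, 0, 0], [0, 0, 0.6, 0, 0, 0, 0]]

```text
time_s: 11.53
ee_pos: [0.465, 0.044, 0.0526]
eef_rot: [3.139, -0.002, -0.015]
force: [-2.6, -0.3, 5.0]
grip_width: 0.0057
```

Run:
```python
from h import *
o=ctrl.get_obs();print(o['force'],o['moment'],o['ee_pos'])
w=shot('wrist','w5.png')
f=w['frame'][130:380,290:520];cv2.imwrite('pics/w5c.png',cv2.resize(f,None,fx=2.4,fy=2.4,interpolation=cv2.INTER_CUBIC))
np.save('w5.npy',w,allow_pickle=True)
```

```text
[-2.62359664 -0.31763672  4.98382521] [-0.08817345  0.32764843 -0.04207955] [0.46502697 0.04401709 0.05255636]
```

View pics/w5c.png

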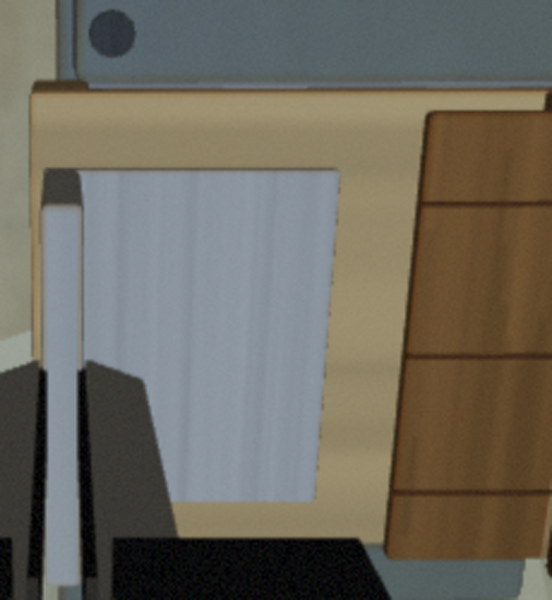

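The close-up shows the flange on the board at left, its thin edge from (340,170) to (315,500) in the crop. That is parallel to the shingle edge, from (428,112) to (388,555). I'll slide it in, nose slightly down.

Emit:
play_rows:
  steps:
    - [[0, 0, 0, 0, -0.01, 0, 0], [0.3, 0, 0, 0, -0.01, 0, 0], [0.6, 0, 0, 0, -0.01, 0, 0], [0.9, 0, 0, 0, -0.01, 0, 0], [1.2, 0, 0, 0, -0.01, 0, 0], [1.5, 0, 0, 0, -0.01, 0, 0], [1.7, 0, 0, 0, -0.01, 0, 0], [1.9, 0, 0, 0, -0.01, 0, 0], [2.1, 0, 0, 0, -0.01, 0, 0], [2.3, 0, 0, 0, -0.01, 0, 0], [2.5, 0, 0, 0, -0.01, 0, 0], [2.5, 0, 0, 0, -0.01, 0, 0]]

```text
time_s: 12.58
ee_pos: [0.4905, 0.0436, 0.0526]
eef_rot: [3.139, 0.007, -0.015]
force: [0.5, 0.3, 1.6]
grip_width: 0.0057
```

Run:
```python
from h import *
o=ctrl.get_obs();print(o['force'],o['moment'],o['ee_pos'],o['eef_rot'])
w=shot('wrist')
f=w['frame'][130:380,290:520];cv2.imwrite('pics/w6c.png',cv2.resize(f,None,fx=2.4,fy=2.4,interpolation=cv2.INTER_CUBIC))
```

```text
[0.46592898 0.26362522 1.57827318] [ 0.01493822 -0.14858257  0.0092471 ] [0.49048867 0.04363166 0.05258699] [ 3.13908939  0.00746751 -0.01539253]
```

View pics/w6c.png

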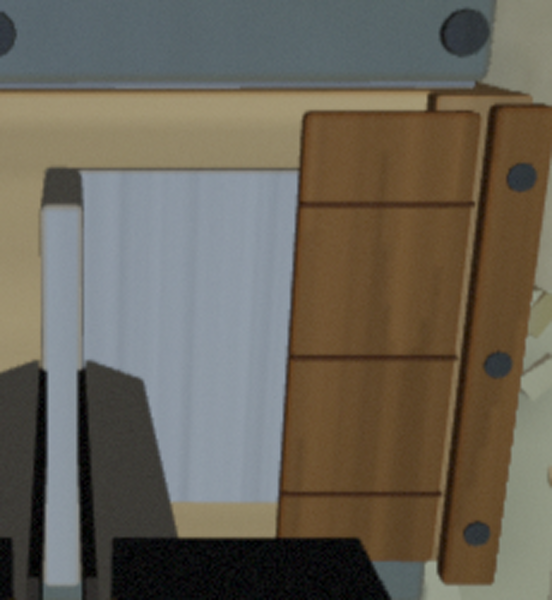

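The thin edge is under the shingle along its whole length, the shingle looks flat, and the forces are small.

Emit:
play_rows:
  steps:
    - [[0.2, 0, 0, 0, 0, 0, 0], [0.4, 0, 0, 0, 0, 0, 0], [0.6, 0, 0, 0, 0, 0, 0], [0.8, 0, 0, 0, 0, 0, 0], [1.0, 0, 0, 0, 0, 0, 0], [1.2, 0, 0, 0, 0, 0, 0], [1.4, 0, 0, 0, 0, 0, 0], [1.6, 0, 0, 0, 0, 0, 0], [1.6, 0, 0, 0, 0, 0, 0], [1.6, 0, 0, 0, 0, 0, 0]]

```text
time_s: 13.47
ee_pos: [0.5069, 0.0434, 0.0526]
eef_rot: [3.139, 0.006, -0.015]
force: [0.6, 0.8, 3.1]
grip_width: 0.0056
```

Emit:
play_rows:
  steps:
    - [[0.1, 0, 0, 0, 0, 0, 0], [0.2, 0, 0, 0, 0, 0, 0], [0.3, 0, 0, 0, 0, 0, 0], [0.3, 0, 0, 0, 0, 0, 0], [0.3, 0, 0, 0, 0, 0, 0]]

```text
time_s: 13.88
ee_pos: [0.5081, 0.0433, 0.0524]
eef_rot: [3.139, 0.011, -0.015]
force: [-15.2, -1.0, 13.9]
grip_width: 0.0061
```

Contact with the stop shows as −15 N in x. I'll relax that, level the strip and press it down.

Emit:
play_rows:
  steps:
    - [[0.0, 0, 0, 0, 0.005, 0, 0], [0.0, 0, 0.04, 0, 0.005, 0, 0], [0.0, 0, 0.08, 0, 0.005, 0, 0], [0.0, 0, 0.12, 0, 0.005, 0, 0], [0.0, 0, 0.12, 0, 0.005, 0, 0], [0.0, 0, 0.12, 0, 0.005, 0, 0], [0.0, 0, 0.12, 0, 0.005, 0, 0], [0.0, 0, 0.12, 0, 0.005, 0, 0]]

```text
time_s: 14.55
ee_pos: [0.5081, 0.0433, 0.0524]
eef_rot: [3.139, 0.006, -0.015]
force: [-9.9, -0.4, 19.4]
grip_width: 0.0058
```

Run:
```python
from h import *
w=shot('wrist');t=shot('top')
o=ctrl.get_obs();print(o['force'],o['moment'],o['ee_pos'],o['eef_rot'],o['grip_width'],o['time_s'])
c=np.zeros((600,800,3),np.uint8)
c[:,:552]=cv2.resize(w['frame'][130:380,290:520],(552,600),interpolation=cv2.INTER_CUBIC)
s=shot('side');c[:250,552:802]=cv2.resize(s['frame'][210:290,250:330],(248,250),interpolation=cv2.INTER_CUBIC)
c[300:550,552:]=cv2.resize(t['frame'][225:295,255:325],(248,250),interpolation=cv2.INTER_CUBIC)
cv2.imwrite('pics/w7.png',c)
```

```text
[-9.57220241 -0.37461389 19.71101357] [-0.10751733  1.82330866  0.05212488] [0.50811792 0.04328978 0.05234716] [ 3.13879313  0.00554656 -0.01514336] 0.005677014951389502 14.65
```

View pics/w7.png

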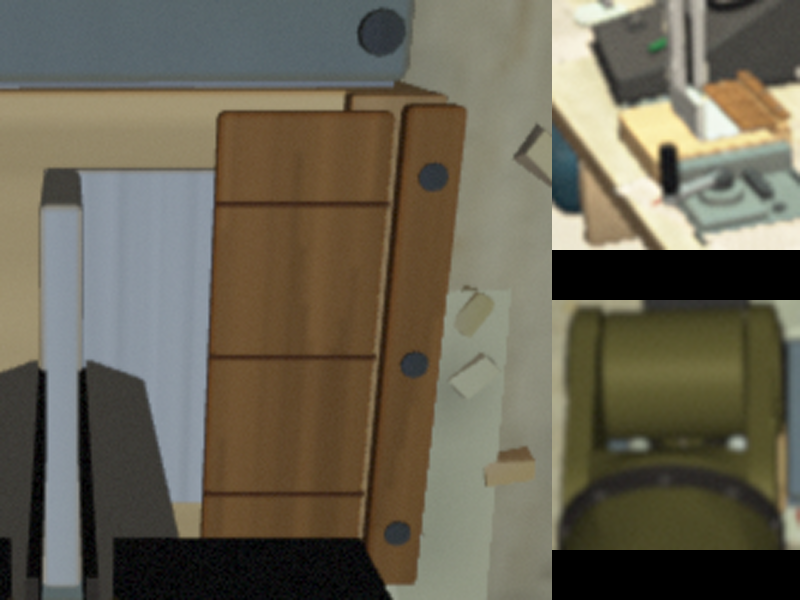

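The last view shows the strip under the shingle with the shingle flat. The strip is pressing down at about 20 N and is against the stop. I'm handing it in.

```bash
python3 -c "
from h import *
print(ctrl.hand_in());o=ctrl.get_obs();print(o['force'],o['ee_pos'],o['time_s'])"
```

```text
the job is handed in; nothing more can be done
None
the job is handed in; nothing more can be done
```

The vise is clamped, and the flashing strip is slid home under the shingle, still gripped and pressed flat. I handed the job in at about 14.7 s; no verdict was reported.

- **Vise:** I turned the crank clockwise about 1.9 rad from where it stood. There the handle stopped moving, with about 50 N on the tool, which fits the crank's end stop. That was a short push well above the 8 N needed. Afterwards the picture showed the jaw hard against the panel with no rubber visible. I could not read the clamp force or the crank angle directly.
- **Strip:** I gripped the upstand and slid the strip in along the board until it met the stop, at −15 N in x. The slide was 43.1 mm against the 44.5 mm I estimated from the pictures, so the two disagree by 1.4 mm, within the camera error.
- **Last checks:**
  - The strip was pressing down with about 20 N.
  - There was still about 10 N against the stop.
  - Tool tilt was about 0.006 rad.
  - The shingle looked flat.
- **Bystanders:** I moved none of them knowingly. The glue bottle and pliers were in place when I looked midway. I saw the lens blank only in the first picture and did not check any of the three again at the end.

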